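# Slide the template strip off the board's edge and lay it on the firebrick block

## Task

Two thin aluminium template strips lie flat on the low graphite-topped board. Slide the strip with the two large holes, keeping it flat on the board, straight towards the robot until its end sticks out about 35 mm beyond the board's near edge; then grasp it by that overhanging end, pick it up and lay it flat, lengthwise and centred on the black plate on top of the firebrick block, and let go. Leave the strip with the four small holes where it lies.

Things in the scene. Friction and masses are not known exactly. Their poses are not given: they have to be found in the camera images.
- two_hole_strip: Strip to move: bare aluminium, 160 x 36 x 3 mm (x, y, z), about 50 g, two round 18 mm holes on its centre line 40 mm either side of the middle; middle and ends plain. Origin: centre of its underside; x along its length (ends alike), z up. Starts on the board's black plate, on which it slides easily, length along the board's x within 5 degrees, middle within 12 mm of x = 0; left or right place.
- four_hole_strip: Strip to leave alone: the same 160 x 36 x 3 mm aluminium strip but with four small 8 mm holes in a row. Origin at the centre of its underside, x along its length. It lies beside the other strip, roughly parallel, middles about 110 mm apart.
- slab: Low fixed board: wood 190 x 280 x 19 mm with a slippery black graphite plate 150 x 200 mm (x, y) in the middle, its top 29 mm above the bench. Origin: centre of its underside; x across, away from the robot (within 12 degrees), y along. Near edge of the wood at x = -95 mm, of the plate at -75 mm: a strip whose middle passes that tips off. The bench in front is clear for fingers beside an overhanging strip.
- firebrick: Fixed block, 112 x 190 x 57 mm (x, y, z), topped by a black graphite plate 90 x 166 mm (x, y), flat, 69 mm above the bench: the strip is to lie centred on it, along y. Origin at the centre of its underside; y along its length, away from the robot (within 18 degrees). Beyond it, 0.6 m ahead of the robot base, an extraction hood hangs 0.4 m above the bench: keep the wrist clear.
There are look-alikes about, which are no part of the job. There is more than one size of the firebrick; the one meant has the size given above.

How it is judged:
On the way:
1. the two-hole strip lies flat on the board with its end at least 25 mm out over the near edge (x of two_hole_strip in the frame of slab between -0.08 and -0.04 m and y of two_hole_strip in the frame of slab between -0.1 and 0.1 m and z of two_hole_strip in the frame of slab below 0.034 m and angle between two_hole_strip's own z axis and vertical below 0.06 rad and angle between the x axis of two_hole_strip and the x axis of slab, either way round below 0.4 rad and contact force between two_hole_strip and slab above 0.05 N), for 0.2 s.
At the end, for the whole second after the job is handed in: The two-hole strip lies flat and at rest on the firebrick block's black plate, its middle within 25 mm of the block's middle and its length within 15 degrees of the block's length; the four-hole strip is within 20 mm of where it was (horizontal distance between two_hole_strip and firebrick below 0.025 m and angle between the x axis of two_hole_strip and the y axis of firebrick, either way round below 0.26 rad and z of two_hole_strip in the frame of firebrick between 0.066 and 0.073 m and angle between two_hole_strip's own z axis and vertical below 0.06 rad and linear speed of two_hole_strip below 0.01 m/s and distance of four_hole_strip from where it was at the start of the episode below 0.02 m); the robot touches nothing.
It fails at once if the two-hole strip is lifted off the board before its end has been slid out over the near edge (x of two_hole_strip in the frame of slab between -0.03 and 0.1 m and y of two_hole_strip in the frame of slab between -0.1 and 0.1 m and z of two_hole_strip in the frame of slab between 0.04 and 0.06 m).
It fails at once if the four-hole strip is moved by more than 20 mm (distance of four_hole_strip from where it was at the start of the episode above 0.02 m).
It also fails if it takes over 56 s, if anything falls off the work surface, if the arm or the gripper's body presses on something with over 40 N, if the wrist force passes 120 N, or if a joint passes its speed limit or range.

## Robot

A 7-joint arm with a two-finger parallel gripper is mounted at the origin on the work surface; the furniture and walls round the work are solid. World frame = base frame: x ahead of the robot, y to its left, z up, the work surface at z = 0. Lengths are in m, angles in rad, forces in N, time in s.
With the tool pointing down it reaches from about 0.4 to 0.875 m from the base axis. Payload 4.4 kg.
Tool frame: the origin (TCP) lies at the very end of the fingers, on their centre line; the grasp point (between the pads) lies 19 mm behind it; z points along the fingers, y is the direction in which the jaws open and shut (so a half turn about z gives the same grasp; the last joint's range is limited). The gripper opens to 85 mm and grips with 20 to 120 N. Pads are 22 mm wide; open, the fingers measure 114 mm over their backs; the gripper's body (76 mm by 85 mm) begins 54 mm behind the grasp point. The pads swing forward as they close: fully open they stand 13 mm farther back than shut.
Start: joints at [1.082, 0.628, 0.038, 1.517, -0.027, 0.996, -0.02], TCP at [0.267, -0.593, 0.231] pointing down, gripper open.
Joint ranges: [-3.06, 3.06], [-0.37, 2.12], [-1.25, 1.32], [0.18, 2.47], [-1.1, 4.24], [0.23, 1.98], [-2.94, 2.94]. Speed limits (rad/s): [2.57, 2.57, 3.14, 3.14, 3.14, 3.14, 3.14].

## Interface

Orientations are given as a 3x3 rotation matrix whose columns are the frame's x, y, z axes.
In Python, from station import readout, vision, job_done gives the robot as it stands.
- The arm moves only by the tool send_rows, never from a script. Its argument "increments" is a list of rows, each an object with "fingers": the gripper command: -1 is fully open, 1 is shut, values between are in proportion; "dp": the shift along the tool's x, y, z in cm, a list of three; "roll": the turn about the tool's z in degrees. In form: [{"fingers": fingers, "dp": [tx, ty, tz], "roll": roll}, ...]. A call has 1 to 12 rows; each row shifts and turns the commanded pose from where the row before left it, along the tool's axes as they then stand; what a row does not reach is not made up. A row lasts 1/10 s, in which the tool goes at most 50 mm and 8.59 degrees, less where a joint would pass 70% of its speed; a pose out of reach is approached as far as the arm can. A call is refused whole if a number of a shift passes 5 or a number of a turn 8.59, either way. A call with a gripper value outside its range is refused whole. The fingers move at their own pace and stop on an object; "grip_force" is the grip in N (left out, the last holds). Time passes only in rows, so rows that do not move let the fingers close. It gives the time, the measured TCP pose, the force and the opening at its end, in the units of the state.
- readout.get_state(): the state, without advancing time (a new reading comes with each control period).
- vision.read_camera(name): name is "scene" or "top"; returns a dict with "color" (384x512x3 uint8, red, green, blue), "z_map" (384x512 float32, m along the optical axis (not along the pixel's ray), 0 where there is no reading), "fx", "fy", "cx", "cy" (pixels), "k1" (the pictures are not rectified: a ray, as slopes to the right and down, at radius r is drawn at 1 + k1 r^2 times it, then the intrinsics apply), "R" (3x3) and "t" (3): a world point X has camera coordinates R X + t. Camera axes: x right, y down, z forward; pixel columns grow to the right and rows downward; lengths in m; the calibration is good to about 2 mm. A picture is of the moment at which its call begins.
- job_done(): hands the job in, once; it reports no verdict.
The state is a dict: "time": time; "q": joint angles; "joint_velocities": joint speeds; "tau": joint torques, N m; "ee_pos": TCP position; "eef_rot": TCP orientation; "contact_force": force on the tool from outside, world axes, zero at the start; "wrist_torque": the same for the moment, N m; "gripper_width": opening from 0.0 (shut) to 1.0 (fully open).
Only numpy, scipy, OpenCV 4.12 (cv2) and the standard library are available. Lean on these libraries where they do the work, as an engineer would, in place of code of your own. Each camera call takes 0.05 s, during which the arm holds its last target. There are 200 camera calls.

## Working session

There is one attempt and no reset: what is moved stays moved. The work goes in short steps, Python scripts to look and compute and a tool call to move; the robot and the scene stay as the last step left them, time stands still between calls to the robot, and variables do not carry over. Pictures are saved under pics/ and viewed, about 8 in all and at most 12, crops included, and the job is handed in when it is done.

Besides the shell and the picture viewer there is one more tool, called by a JSON object that holds its "op" and its "data", one argument or row to a line. send_rows: Moves the arm, as the interface text tells. Its arguments: {"type":"object","properties":{"increments":{"type":"array","items":{"type":"object","properties":{"fingers":{"type":"number"},"dp":{"type":"array","items":{"type":"number"}},"roll":{"type":"number"}}}},"grip_force":{"type":"number"}},"required":["increments"]}

```bash
mkdir -p pics; ls
python3 - <<'E'
from station import readout, vision
import cv2,numpy as np,pickle
s=readout.get_state()
print(s['time'],s['ee_pos'],np.round(s['eef_rot'],3).tolist(),s['contact_force'],s['gripper_width'])
ims=[]
for n in('scene','top'):
    c=vision.read_camera(n); pickle.dump(c,open(n+'.pkl','wb'))
    print(n,c['fx'],c['cx'],c['cy'],c['k1'],np.round(c['R'],3).tolist(),c['t'])
    cv2.imwrite(f'pics/{n}0.png',cv2.resize(c['color'][:,:,::-1],(800,600),interpolation=cv2.INTER_CUBIC))
E
```

```text
pics
0.0 [ 0.26646806 -0.59219944  0.23038833] [[0.912, 0.41, -0.001], [0.41, -0.912, 0.002], [-0.0, -0.002, -1.0]] [ 0.24839398 -0.65429334  0.13113506] 1.0001383003601279
scene 445.4806184167648 255.9133096676526 183.339858321556 -0.15615778378740316 [[-0.719, -0.695, 0.012], [-0.286, 0.28, -0.917], [0.634, -0.662, -0.4]] [0.3625031  0.14776465 0.94364407]
top 359.82315953406675 250.14241589952198 186.9949838165997 -0.054334495404478746 [[0.025, -0.999, -0.037], [-0.996, -0.022, -0.091], [0.09, 0.039, -0.995]] [0.06408467 0.43871024 0.9246163 ]
```

View pics/scene0.png

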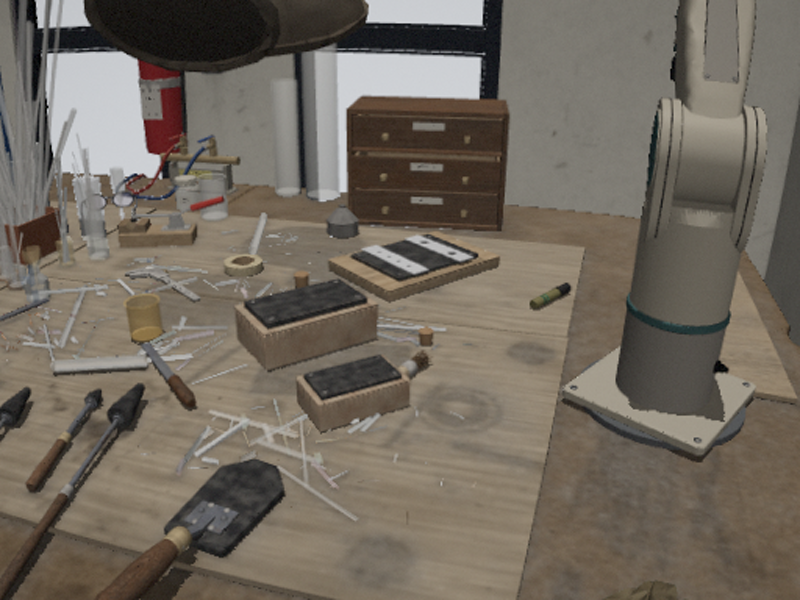

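View pics/top0.png

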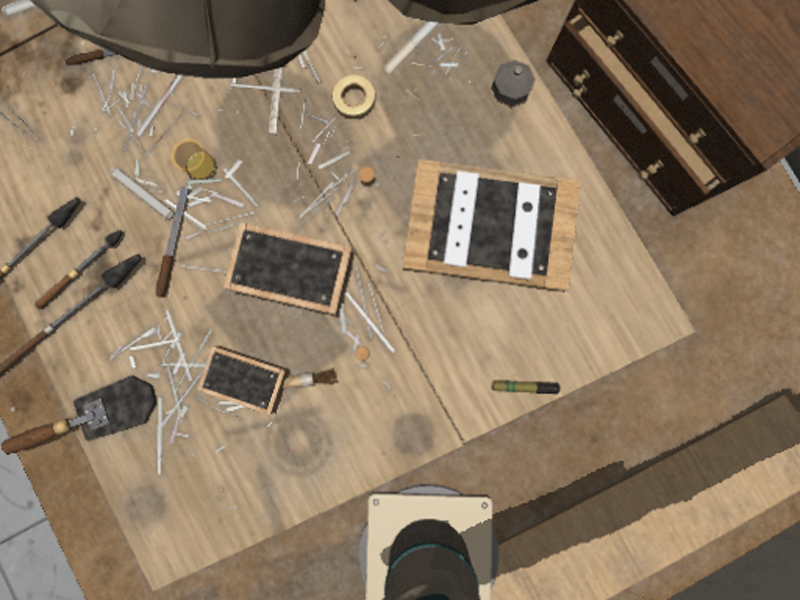

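Top view (800x600): the board is at (490,225), with the four-hole strip at (460,218) and the two-hole strip at (524,230). The large firebrick is at (290,268) and a smaller one at (243,380). I'll measure all of these and make one enlarged crop.

```bash
cat > h.py <<'E'
import numpy as np,cv2
def ray(c,uv):
    K=np.array([[c['fx'],0,c['cx']],[0,c['fy'],c['cy']],[0,0,1]])
    p=cv2.undistortPoints(np.float64(uv).reshape(-1,1,2),K,np.array([c['k1'],0,0,0.]))[:,0]
    d=np.c_[p,np.ones(len(p))]@c['R']; o=-c['R'].T@c['t']
    return o,d
def plane(c,uv,z):
    o,d=ray(c,uv); return o+d*((z-o[2])/d[:,2])[:,None]
def rects(c,mask,z,amin=150):
    out=[]
    for k in cv2.findContours(mask.astype(np.uint8),cv2.RETR_EXTERNAL,cv2.CHAIN_APPROX_NONE)[0]:
        if cv2.contourArea(k)<amin: continue
        P=plane(c,k[:,0],z)[:,:2]
        r=cv2.minAreaRect(np.float32(P*1000))
        b=cv2.boxPoints(r); e=[b[1]-b[0],b[2]-b[1]]; e=max(e,key=np.linalg.norm)
        a=np.degrees(np.arctan2(e[1],e[0]))%180
        out.append((k[:,0].mean(0).round(),np.round(r[0],1),np.round(sorted(r[1]),1),round(a,1)))
    return out
E
python3 - <<'E'
import pickle,cv2,numpy as np
from h import *
c=pickle.load(open('top.pkl','rb'));g=c['color']
hsv=cv2.cvtColor(g,cv2.COLOR_RGB2HSV)
w=(hsv[...,2]>190)&(hsv[...,1]<30); w[:,:260]=0; w[:95]=0;w[200:]=0
print('strips');[print(*r) for r in rects(c,w,.032)]
dk=cv2.morphologyEx(((hsv[...,2]<85)).astype(np.uint8),cv2.MORPH_OPEN,np.ones((3,3)))
dk[:,380:]=0;dk[:130]=0;dk[280:]=0;dk[:,:110]=0
print('plates at .069');[print(*r) for r in rects(c,dk,.069)]
print('zmap', [ (c['z_map'][v,u]) for u,v in ((185,172),(155,243),(337,145),(310,120))])
for u,v in ((185,172),(155,243),(313,145),(337,130)):
    o,d=ray(c,[[u,v]]); print((o+d[0]*c['z_map'][v,u]).round(3))
# wood
wd=((hsv[...,0]>8)&(hsv[...,0]<22)&(hsv[...,1]>95)&(hsv[...,2]>120)).astype(np.uint8)
for k in ((255,95,375,195),):
    x0,y0,x1,y1=k
    m=np.zeros_like(wd);m[y0:y1,x0:x1]=wd[y0:y1,x0:x1]
    [print('wood',*r) for r in rects(c,m,.019)]
crop=g[90:200,250:385][:,:,::-1]; b=g[130:270,110:240][:,:,::-1]
A=cv2.resize(crop,(540,440),interpolation=cv2.INTER_CUBIC); 
cv2.imwrite('pics/crop0.png',A)
E
```

```text
strips
[335. 147.] [ 546.2 -146.1] [ 35.1 159.8] 174.1
[295. 140.] [564.2 -40.2] [ 35.9 159.9] 172.9
plates at .069
[154. 243.] [286.2 310.2] [ 57.  108.9] 73.7
[184. 171.] [470.2 244.2] [ 87.9 164.7] 78.3
[347. 152.] [ 526.4 -169.3] [ 23.2 115.1] 174.6
[315. 150.] [531.3 -86.2] [ 66. 108.] 173.3
[282. 147.] [534.5  -2.6] [24.4 93.6] 172.0
zmap [np.float32(0.9074969), np.float32(0.91596746), np.float32(0.9365155), np.float32(0.9499101)]
[0.467 0.238 0.069]
[0.285 0.313 0.047]
[ 0.55  -0.088  0.032]
[ 0.593 -0.151  0.027]
wood [314. 154.] [558.1 -93.8] [191.1 279.4] 83.3
```

View pics/crop0.png

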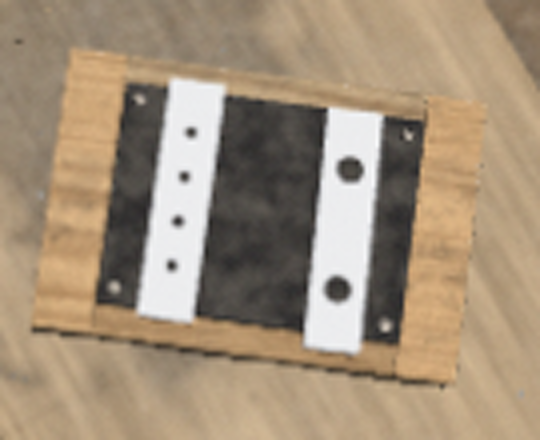

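Candidates: the strip on the right at crop (345,230) has two large holes, so it is the one to move. The left strip at crop (180,200) has four small holes and stays. The brick at px (184,171) has an 88x165 mm plate at z=0.069, which fits. The one at (154,243) has a 57x109 mm plate at z=0.047, so it is a look-alike.

I'll press the closed fingertips lightly on the strip's plain middle and drag it. First, roll and approach.

{"op": "send_rows", "data": {
  "grip_force": 20,
  "increments": [
    {"fingers":1,"dp":[0,0,0],"roll":7.5},
    {"fingers":1,"dp":[0,0,0],"roll":7.5},
    {"fingers":1,"dp":[0,0,0],"roll":7.5},
    {"fingers":1,"dp":[0,0,0],"roll":7.6}
  ]
}}

```text
time: 0.5
ee_pos: [0.2666, -0.5924, 0.2308]
eef_rot: [[0.994, -0.108, -0.0], [-0.108, -0.994, 0.001], [-0.0, -0.001, -1.0]]
contact_force: [0.6, 0.0, 0.7]
gripper_width: 0.328
```

{"op": "send_rows", "data": {
  "increments": [
    {"fingers":1,"dp":[1.2,-3.6,0],"roll":0},
    {"fingers":1,"dp":[1.2,-3.6,0],"roll":0},
    {"fingers":1,"dp":[1.2,-3.6,0],"roll":0},
    {"fingers":1,"dp":[1.2,-3.6,0],"roll":0},
    {"fingers":1,"dp":[1.2,-3.6,0],"roll":0},
    {"fingers":1,"dp":[1.2,-3.6,0],"roll":0},
    {"fingers":1,"dp":[1.2,-3.6,0],"roll":0},
    {"fingers":1,"dp":[1.2,-3.6,0],"roll":0},
    {"fingers":1,"dp":[1.2,-3.6,0],"roll":0},
    {"fingers":1,"dp":[1.2,-3.6,0],"roll":0}
  ]
}}

```text
time: 1.5
ee_pos: [0.4232, -0.2454, 0.2312]
eef_rot: [[0.995, -0.102, -0.0], [-0.102, -0.995, 0.0], [-0.0, -0.0, -1.0]]
contact_force: [0.4, -0.2, 1.0]
gripper_width: -0.004
```

{"op": "send_rows", "data": {
  "increments": [
    {"fingers":1,"dp":[2.8,-2.8,2.5],"roll":0},
    {"fingers":1,"dp":[2.8,-2.8,2.5],"roll":0},
    {"fingers":1,"dp":[2.8,-2.8,2.5],"roll":0},
    {"fingers":1,"dp":[2.8,-2.8,2.5],"roll":0},
    {"fingers":1,"dp":[0,0,0],"roll":0},
    {"fingers":1,"dp":[0,0,0],"roll":0}
  ]
}}

```text
time: 2.1
ee_pos: [0.5454, -0.146, 0.1301]
eef_rot: [[0.995, -0.1, -0.003], [-0.1, -0.995, 0.0], [-0.003, -0.0, -1.0]]
contact_force: [-0.2, -0.8, -0.4]
gripper_width: 0.001
```

{"op": "send_rows", "data": {
  "increments": [
    {"fingers":1,"dp":[0,0,2.5],"roll":0},
    {"fingers":1,"dp":[0,0,2.5],"roll":0},
    {"fingers":1,"dp":[0,0,2.5],"roll":0},
    {"fingers":1,"dp":[0,0,1.8],"roll":0},
    {"fingers":1,"dp":[0,0,0],"roll":0},
    {"fingers":1,"dp":[0,0,0],"roll":0}
  ]
}}

```text
time: 2.7
ee_pos: [0.5455, -0.1484, 0.0392]
eef_rot: [[0.995, -0.104, 0.0], [-0.104, -0.995, -0.001], [0.0, 0.001, -1.0]]
contact_force: [-0.4, 0.4, 0.5]
gripper_width: 0.0
```

{"op": "send_rows", "data": {
  "increments": [
    {"fingers":1,"dp":[0,0,0.15],"roll":0},
    {"fingers":1,"dp":[0,0,0.15],"roll":0},
    {"fingers":1,"dp":[0,0,0],"roll":0}
  ]
}}

```text
time: 3.0
ee_pos: [0.5462, -0.1471, 0.036]
eef_rot: [[0.995, -0.102, 0.001], [-0.102, -0.995, -0.0], [0.001, 0.0, -1.0]]
contact_force: [-0.2, -0.1, -0.6]
gripper_width: -0.002
```

{"op": "send_rows", "data": {
  "increments": [
    {"fingers":1,"dp":[0,0,0.1],"roll":0},
    {"fingers":1,"dp":[0,0,0.1],"roll":0},
    {"fingers":1,"dp":[0,0,0],"roll":0}
  ]
}}

```text
time: 3.3
ee_pos: [0.5458, -0.1469, 0.0332]
eef_rot: [[0.995, -0.102, -0.0], [-0.102, -0.995, 0.0], [-0.0, -0.0, -1.0]]
contact_force: [1.3, 0.4, 0.8]
gripper_width: -0.001
```

{"op": "send_rows", "data": {
  "increments": [
    {"fingers":1,"dp":[0,0,0.1],"roll":0},
    {"fingers":1,"dp":[0,0,0],"roll":0}
  ]
}}

```text
time: 3.5
ee_pos: [0.5459, -0.147, 0.0325]
eef_rot: [[0.995, -0.102, 0.0], [-0.102, -0.995, 0.0], [0.0, -0.0, -1.0]]
contact_force: [-0.6, 0.6, 2.4]
gripper_width: 0.001
```

{"op": "send_rows", "data": {
  "increments": [
    {"fingers":1,"dp":[0,0,0.1],"roll":0},
    {"fingers":1,"dp":[0,0,0],"roll":0}
  ]
}}

```text
time: 3.7
ee_pos: [0.546, -0.147, 0.0324]
eef_rot: [[0.995, -0.102, 0.0], [-0.102, -0.995, 0.0], [0.0, -0.0, -1.0]]
contact_force: [-2.3, 1.3, 10.9]
gripper_width: -0.001
```

{"op": "send_rows", "data": {
  "increments": [
    {"fingers":1,"dp":[-0.4,0,0],"roll":0},
    {"fingers":1,"dp":[-0.4,0,0],"roll":0},
    {"fingers":1,"dp":[-0.4,0,0],"roll":0},
    {"fingers":1,"dp":[-0.4,0,0],"roll":0},
    {"fingers":1,"dp":[-0.4,0,0],"roll":0},
    {"fingers":1,"dp":[0,0,0],"roll":0}
  ]
}}

```text
time: 4.3
ee_pos: [0.5275, -0.1455, 0.0324]
eef_rot: [[0.995, -0.103, 0.004], [-0.103, -0.995, -0.001], [0.004, 0.001, -1.0]]
contact_force: [0.9, -0.4, 7.9]
gripper_width: 0.001
```

```bash
cat > strip.py <<'E'
from station import vision
from h import *
import sys
n=sys.argv[1]
c=vision.read_camera('top');g=c['color'];hsv=cv2.cvtColor(g,cv2.COLOR_RGB2HSV)
w=(hsv[...,2]>190)&(hsv[...,1]<30); w[:,:260]=0; w[:95]=0;w[225:]=0
for r in rects(c,w,.032,60): print(*r)
cv2.imwrite(f'pics/{n}.png',cv2.resize(g[80:230,240:400][:,:,::-1],(640,600),interpolation=cv2.INTER_CUBIC))
E
python3 strip.py drag1
```

```text
[295. 140.] [564.2 -40.2] [ 36.7 159.9] 172.9
```

View pics/drag1.png

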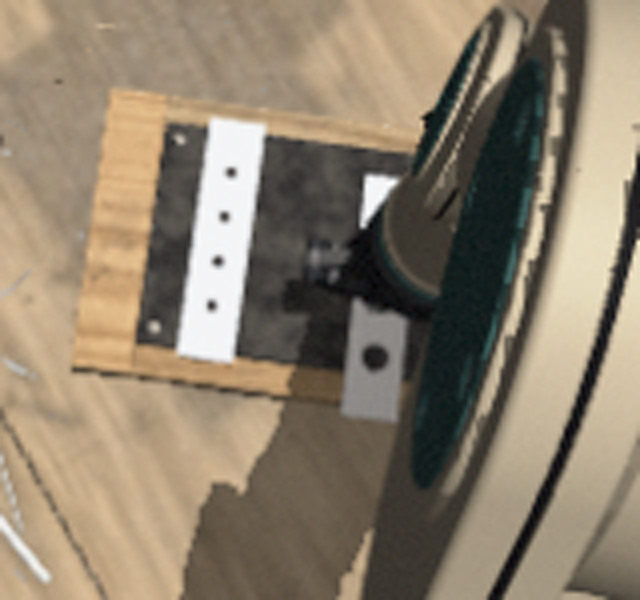

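The strip is following the fingers: its near end is now at crop (369,417), past the wood edge, and the four-hole strip hasn't moved. I'll drag the rest of the way.

{"op": "send_rows", "data": {
  "increments": [
    {"fingers":1,"dp":[-0.4,0,0],"roll":0},
    {"fingers":1,"dp":[-0.4,0,0],"roll":0},
    {"fingers":1,"dp":[-0.4,0,0],"roll":0},
    {"fingers":1,"dp":[-0.4,0,0],"roll":0},
    {"fingers":1,"dp":[-0.4,0,0],"roll":0},
    {"fingers":1,"dp":[-0.4,0,0],"roll":0},
    {"fingers":1,"dp":[0,0,0],"roll":0},
    {"fingers":1,"dp":[0,0,0],"roll":0}
  ]
}}

```text
time: 5.15
ee_pos: [0.5038, -0.1431, 0.0324]
eef_rot: [[0.995, -0.103, 0.004], [-0.102, -0.995, -0.001], [0.004, 0.001, -1.0]]
contact_force: [0.3, -0.3, 8.1]
gripper_width: -0.003
```

```bash
python3 - <<'E'
from h import *;import pickle
c=pickle.load(open('top.pkl','rb'))
print(plane(c,[[325.3,183],[338.8,185]],.032))
E
python3 strip.py drag2
python3 - <<'E'
from station import vision
from h import *
c=vision.read_camera('top');g=c['color'];hsv=cv2.cvtColor(g,cv2.COLOR_RGB2HSV)
# grey shaded strip
w=((hsv[...,1]<30)&(hsv[...,2]>110)).astype(np.uint8); w[:150]=0;w[215:]=0;w[:,:300]=0;w[:,365:]=0
n,l,s,ce=cv2.connectedComponentsWithStats(w); print(s[1:],)
for i in range(1,n):
    if s[i][4]>60:
        for r in rects(c,l==i,.032,40): print(*r)
E
```

```text
[[ 0.45076383 -0.12022189  0.032     ]
 [ 0.4463311  -0.15508431  0.032     ]]
[295. 140.] [564.2 -40.2] [ 36.9 159.9] 172.8
[[300 150   1   8   8]
 [322 151   2   1   2]
 [317 153   2   2   4]
 [324 164  16  31 322]]
[332. 180.] [ 461.7 -137.9] [35.5 75.2] 174.1
```

From vision, the strip's middle is at slab x≈-48 mm, which is about 33 mm of overhang, and it is straight. Now I'll lift off, move over the end, and open.

{"op": "send_rows", "data": {
  "increments": [
    {"fingers":1,"dp":[0,0,-1],"roll":0},
    {"fingers":1,"dp":[0,0,-3],"roll":0},
    {"fingers":1,"dp":[0,0,-3],"roll":0},
    {"fingers":1,"dp":[-2.2,0,0],"roll":0},
    {"fingers":-1,"dp":[-2.2,0,0],"roll":0},
    {"fingers":-1,"dp":[-2.1,0,0],"roll":0},
    {"fingers":-1,"dp":[0,0,0],"roll":0},
    {"fingers":-1,"dp":[0,0,0],"roll":0},
    {"fingers":-1,"dp":[0,0,0],"roll":0},
    {"fingers":-1,"dp":[0,0,0],"roll":0}
  ]
}}

```text
time: 6.25
ee_pos: [0.4386, -0.136, 0.1014]
eef_rot: [[0.995, -0.102, 0.001], [-0.102, -0.995, -0.0], [0.001, 0.0, -1.0]]
contact_force: [-0.3, -0.1, -0.2]
gripper_width: 0.995
```

Run:
```python
from station import vision
from h import *
c=vision.read_camera('scene');g=c['color']
cv2.imwrite('pics/sc1.png',cv2.resize(g[110:220,190:390][:,:,::-1],(800,440),interpolation=cv2.INTER_CUBIC))
# project end/edge check: near-end corners found via plane later
```

```text
(no output)
```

View pics/sc1.png

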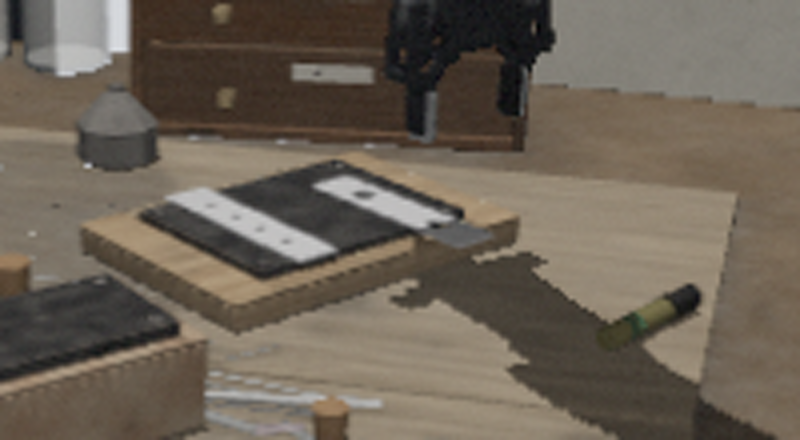

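The strip lies flat at crop (400,205) with its end overhanging at (455,235), and the open fingers at (420,110) and (515,90) straddle that end. I'll descend so the tips sit about 6 mm below the strip, then close.

{"op": "send_rows", "data": {
  "grip_force": 50,
  "increments": [
    {"fingers":-1,"dp":[0,0,2.5],"roll":0},
    {"fingers":-1,"dp":[0,0,2.5],"roll":0},
    {"fingers":-1,"dp":[0,0,2],"roll":0},
    {"fingers":-1,"dp":[0,0,0.9],"roll":0},
    {"fingers":-1,"dp":[0,0,0],"roll":0},
    {"fingers":-1,"dp":[0,0,0],"roll":0}
  ]
}}

```text
time: 6.9
ee_pos: [0.4361, -0.1352, 0.0262]
eef_rot: [[0.995, -0.102, -0.007], [-0.102, -0.995, 0.002], [-0.007, -0.001, -1.0]]
contact_force: [0.4, -0.4, -0.5]
gripper_width: 1.001
```

{"op": "send_rows", "data": {
  "increments": [
    {"fingers":1,"dp":[0,0,0],"roll":0},
    {"fingers":1,"dp":[0,0,0],"roll":0},
    {"fingers":1,"dp":[0,0,0],"roll":0},
    {"fingers":1,"dp":[0,0,0],"roll":0},
    {"fingers":1,"dp":[0,0,0],"roll":0},
    {"fingers":1,"dp":[0,0,0],"roll":0}
  ]
}}

```text
time: 7.5
ee_pos: [0.436, -0.1353, 0.0265]
eef_rot: [[0.995, -0.103, -0.006], [-0.103, -0.995, 0.003], [-0.006, -0.002, -1.0]]
contact_force: [0.5, -0.0, 2.0]
gripper_width: 0.398
```

Gripped at an opening of 0.398 (about 34–36 mm). The tip is about 3–4 mm below the strip's underside. I'll lift gently and check.

{"op": "send_rows", "data": {
  "grip_force": 70,
  "increments": [
    {"fingers":1,"dp":[0,0,0],"roll":0},
    {"fingers":1,"dp":[0,0,-0.5],"roll":0},
    {"fingers":1,"dp":[0,0,-1],"roll":0},
    {"fingers":1,"dp":[0,0,-1.5],"roll":0},
    {"fingers":1,"dp":[0,0,-2],"roll":0},
    {"fingers":1,"dp":[0,0,-2],"roll":0},
    {"fingers":1,"dp":[0,0,-2],"roll":0},
    {"fingers":1,"dp":[0,0,-2],"roll":0},
    {"fingers":1,"dp":[0,0,0],"roll":0},
    {"fingers":1,"dp":[0,0,0],"roll":0}
  ]
}}

```text
time: 8.5
ee_pos: [0.4365, -0.1352, 0.1368]
eef_rot: [[0.995, -0.103, -0.006], [-0.103, -0.995, 0.003], [-0.006, -0.002, -1.0]]
contact_force: [-0.6, -0.6, 0.3]
gripper_width: 0.384
```

Run:
```python
from station import vision
from h import *
c=vision.read_camera('scene');g=c['color']
cv2.imwrite('pics/sc2.png',cv2.resize(g[90:200,210:370][:,:,::-1],(800,550),interpolation=cv2.INTER_CUBIC))
```

```text
(no output)
```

View pics/sc2.png

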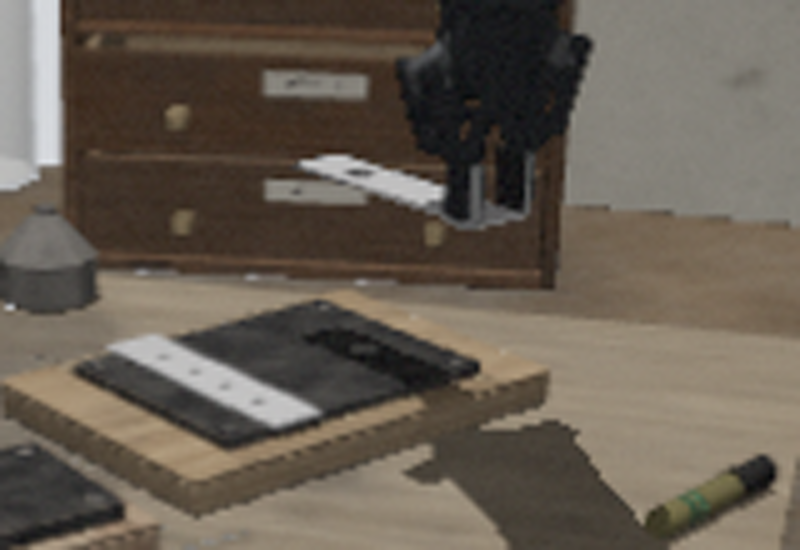

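The strip is held flat at crop (400,185), and the four-hole strip is undisturbed at (210,380). Now I'll turn by 84.2° and carry it over the brick.

{"op": "send_rows", "data": {
  "increments": [
    {"fingers":1,"dp":[0,0,-0.5],"roll":-7},
    {"fingers":1,"dp":[0,0,-0.5],"roll":-7},
    {"fingers":1,"dp":[0,0,-0.5],"roll":-7},
    {"fingers":1,"dp":[0,0,-0.5],"roll":-7},
    {"fingers":1,"dp":[0,0,0],"roll":-7},
    {"fingers":1,"dp":[0,0,0],"roll":-7},
    {"fingers":1,"dp":[0,0,0],"roll":-7},
    {"fingers":1,"dp":[0,0,0],"roll":-7},
    {"fingers":1,"dp":[0,0,0],"roll":-7},
    {"fingers":1,"dp":[0,0,0],"roll":-7},
    {"fingers":1,"dp":[0,0,0],"roll":-7},
    {"fingers":1,"dp":[0,0,0],"roll":-7}
  ]
}}

```text
time: 9.75
ee_pos: [0.4357, -0.1353, 0.1553]
eef_rot: [[0.202, 0.979, -0.009], [0.979, -0.202, 0.004], [0.002, -0.009, -1.0]]
contact_force: [-0.2, 0.5, -0.8]
gripper_width: 0.382
```

{"op": "send_rows", "data": {
  "increments": [
    {"fingers":1,"dp":[1,-0.14,0],"roll":0},
    {"fingers":1,"dp":[2,-0.28,0],"roll":0},
    {"fingers":1,"dp":[3,-0.42,0],"roll":0},
    {"fingers":1,"dp":[3.2,-0.46,0],"roll":0},
    {"fingers":1,"dp":[3.2,-0.46,0],"roll":0},
    {"fingers":1,"dp":[3.2,-0.46,0],"roll":0},
    {"fingers":1,"dp":[3.2,-0.46,0],"roll":0},
    {"fingers":1,"dp":[3.2,-0.46,0],"roll":0},
    {"fingers":1,"dp":[3,-0.42,0],"roll":0},
    {"fingers":1,"dp":[3,-0.42,0],"roll":0},
    {"fingers":1,"dp":[2,-0.28,0],"roll":0},
    {"fingers":1,"dp":[1,-0.14,0],"roll":0}
  ]
}}

```text
time: 10.95
ee_pos: [0.4565, 0.1799, 0.1564]
eef_rot: [[0.205, 0.979, -0.008], [0.979, -0.205, 0.004], [0.002, -0.008, -1.0]]
contact_force: [-0.3, -0.3, -0.7]
gripper_width: 0.385
```

{"op": "send_rows", "data": {
  "increments": [
    {"fingers":1,"dp":[0,0,0],"roll":0},
    {"fingers":1,"dp":[0,0,0],"roll":0},
    {"fingers":1,"dp":[0,0,0],"roll":0}
  ]
}}

```text
time: 11.25
ee_pos: [0.4573, 0.1753, 0.1569]
eef_rot: [[0.209, 0.978, -0.007], [0.978, -0.209, 0.002], [0.0, -0.007, -1.0]]
contact_force: [0.6, -0.0, -0.8]
gripper_width: 0.385
```

Run:
```python
from station import vision
from h import *
c=vision.read_camera('scene');g=c['color']
cv2.imwrite('pics/sc3.png',cv2.resize(g[100:260,130:330][:,:,::-1],(750,600),interpolation=cv2.INTER_CUBIC))
```

```text
(no output)
```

View pics/sc3.png

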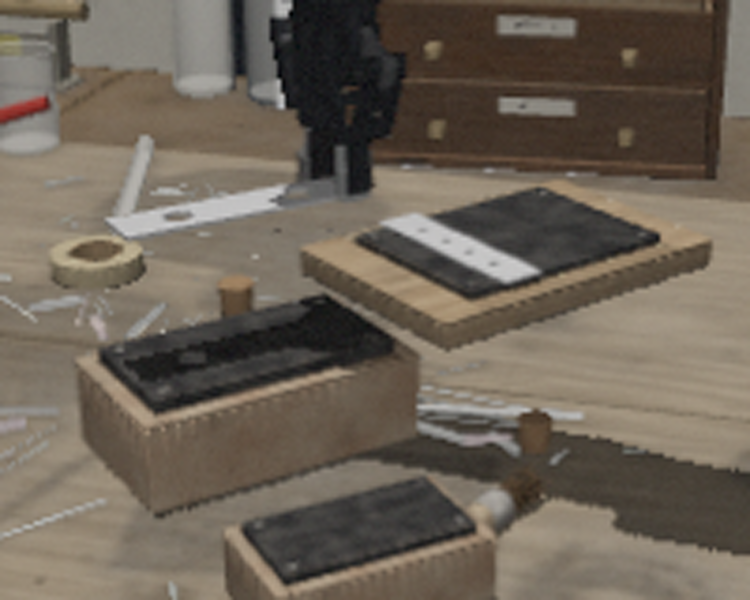

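The strip is over the brick, with its shadow centred on the plate at crop (250,350). Lowering.

{"op": "send_rows", "data": {
  "increments": [
    {"fingers":1,"dp":[0.2,0,1.5],"roll":0},
    {"fingers":1,"dp":[0,0,2],"roll":0},
    {"fingers":1,"dp":[0,0,2],"roll":0},
    {"fingers":1,"dp":[0,0,1.5],"roll":0},
    {"fingers":1,"dp":[0,0,0.9],"roll":0},
    {"fingers":1,"dp":[0,0,0.5],"roll":0},
    {"fingers":1,"dp":[0,0,0],"roll":0},
    {"fingers":1,"dp":[0,0,0],"roll":0}
  ]
}}

```text
time: 12.1
ee_pos: [0.4578, 0.1791, 0.0735]
eef_rot: [[0.207, 0.978, -0.006], [0.978, -0.207, 0.003], [0.002, -0.006, -1.0]]
contact_force: [-1.2, -0.4, -1.0]
gripper_width: 0.383
```

{"op": "send_rows", "data": {
  "increments": [
    {"fingers":1,"dp":[0,0,0.1],"roll":0},
    {"fingers":1,"dp":[0,0,0.1],"roll":0},
    {"fingers":1,"dp":[0,0,0],"roll":0}
  ]
}}

```text
time: 12.4
ee_pos: [0.4574, 0.1792, 0.0712]
eef_rot: [[0.206, 0.978, -0.006], [0.978, -0.206, 0.003], [0.002, -0.007, -1.0]]
contact_force: [1.1, 0.1, -0.5]
gripper_width: 0.382
```

{"op": "send_rows", "data": {
  "increments": [
    {"fingers":1,"dp":[0,0,0.1],"roll":0},
    {"fingers":1,"dp":[0,0,0],"roll":0}
  ]
}}

```text
time: 12.6
ee_pos: [0.4573, 0.1791, 0.07]
eef_rot: [[0.206, 0.978, -0.007], [0.978, -0.206, 0.003], [0.001, -0.007, -1.0]]
contact_force: [0.2, 1.1, -0.3]
gripper_width: 0.384
```

{"op": "send_rows", "data": {
  "increments": [
    {"fingers":1,"dp":[0,0,0.1],"roll":0},
    {"fingers":1,"dp":[0,0,0],"roll":0}
  ]
}}

```text
time: 12.8
ee_pos: [0.4574, 0.1792, 0.0691]
eef_rot: [[0.206, 0.978, -0.006], [0.978, -0.206, 0.003], [0.002, -0.007, -1.0]]
contact_force: [-0.1, -0.4, 1.4]
gripper_width: 0.381
```

Run:
```python
from station import vision
from h import *
c=vision.read_camera('scene');g=c['color']
cv2.imwrite('pics/sc4.png',cv2.resize(g[120:250,130:290][:,:,::-1],(738,600),interpolation=cv2.INTER_CUBIC))
```

```text
(no output)
```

View pics/sc4.png

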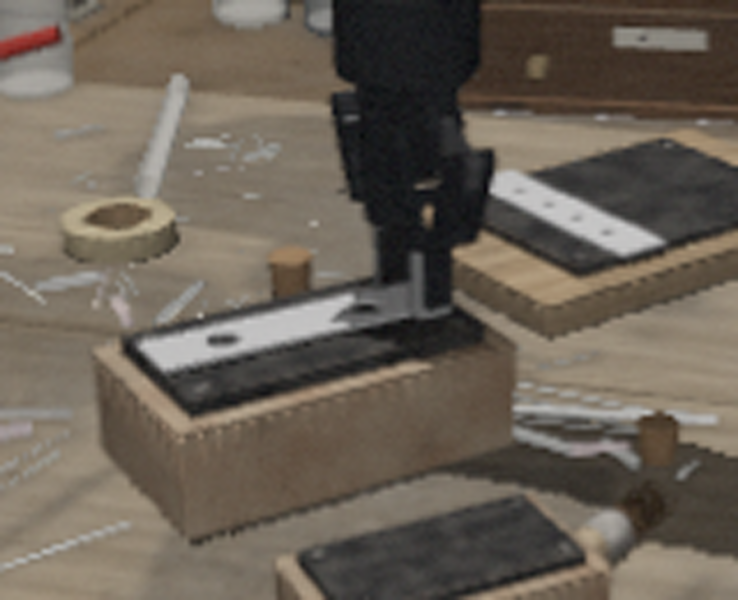

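The strip is at or just above the plate. It looks nearer the plate's far long side, with its left end at crop (150,358), so I'll measure before letting go.

```bash
cat > chk.py <<'E'
from station import vision
from h import *
for n in('scene','top'):
    c=vision.read_camera(n);g=c['color'];hsv=cv2.cvtColor(g,cv2.COLOR_RGB2HSV)
    w=((hsv[...,1]<40)&(hsv[...,2]>110)).astype(np.uint8)
    q=np.zeros_like(w)
    # ROI: brick top projected
    a=np.radians(78.3);Y=np.array([np.cos(a),np.sin(a)]);X=np.array([Y[1],-Y[0]])
    B=np.array([.4702,.2442])
    P=[np.r_[B+sx*.05*X+sy*.09*Y,.069] for sx,sy in((1,1),(1,-1),(-1,-1),(-1,1))]
    K=np.array([[c['fx'],0,c['cx']],[0,c['fy'],c['cy']],[0,0,1]])
    uv=cv2.projectPoints(np.array(P),cv2.Rodrigues(c['R'])[0],c['t'],K,np.array([c['k1'],0,0,0.]))[0]
    cv2.fillPoly(q,[uv.astype(np.int32)],1)
    for name,m,z in(('strip',w&q,.072),('dark',((hsv[...,2]<85)&(q>0)),.069)):
        for r in rects(c,m,z,60):
            d=r[1]/1000-B; print(n,name,*r,'in brick x,y mm',(d@X*1000).round(1),(d@Y*1000).round(1))
E
python3 chk.py
```

```text
scene strip [186. 191.] [478.4 260.5] [ 42.2 127.8] 76.4 in brick x,y mm 4.7 17.6
scene dark [197. 195.] [464.4 244. ] [ 90.6 178. ] 76.8 in brick x,y mm -5.6 -1.4
scene dark [193. 184.] [498.7 224.1] [ 44.2 155. ] 79.6 in brick x,y mm 32.0 -13.9
top dark [159. 181.] [445.5 300. ] [31.4 84. ] 77.5 in brick x,y mm -35.5 49.6
top dark [195. 168.] [467.8 232.4] [102.9 143.4] 78.4 in brick x,y mm 0.0 -12.0
```

The strip is centred within about 5 mm, so I'll release it, retreat straight up and check.

{"op": "send_rows", "data": {
  "increments": [
    {"fingers":0.0,"dp":[0,0,0],"roll":0},
    {"fingers":-0.2,"dp":[0,0,0],"roll":0},
    {"fingers":-0.6,"dp":[0,0,0],"roll":0},
    {"fingers":-1,"dp":[0,0,0],"roll":0},
    {"fingers":-1,"dp":[0,0,0],"roll":0},
    {"fingers":-1,"dp":[0,0,0],"roll":0}
  ]
}}

```text
time: 13.55
ee_pos: [0.4573, 0.1791, 0.069]
eef_rot: [[0.206, 0.978, -0.007], [0.978, -0.206, 0.003], [0.001, -0.007, -1.0]]
contact_force: [-0.1, 0.5, -0.9]
gripper_width: 1.002
```

{"op": "send_rows", "data": {
  "increments": [
    {"fingers":-1,"dp":[0,0,-1],"roll":0},
    {"fingers":-1,"dp":[0,0,-3],"roll":0},
    {"fingers":-1,"dp":[0,0,-4],"roll":0},
    {"fingers":-1,"dp":[-4,0,-2],"roll":0},
    {"fingers":-1,"dp":[-4.5,0,0],"roll":0},
    {"fingers":-1,"dp":[-4.5,0,0],"roll":0},
    {"fingers":-1,"dp":[-4.5,0,0],"roll":0},
    {"fingers":-1,"dp":[-4.5,0,0],"roll":0},
    {"fingers":-1,"dp":[-4,0,0],"roll":0},
    {"fingers":-1,"dp":[0,0,0],"roll":0},
    {"fingers":-1,"dp":[0,0,0],"roll":0},
    {"fingers":-1,"dp":[0,0,0],"roll":0}
  ]
}}

```text
time: 14.75
ee_pos: [0.4048, -0.0746, 0.169]
eef_rot: [[0.205, 0.979, -0.006], [0.979, -0.205, 0.003], [0.002, -0.006, -1.0]]
contact_force: [0.1, -0.2, -0.2]
gripper_width: 0.994
```

```bash
python3 chk.py; python3 strip.py end
python3 - <<'E'
from station import vision
import cv2
c=vision.read_camera('scene')
cv2.imwrite('pics/fin.png',cv2.resize(c['color'][120:250,130:320][:,:,::-1],(800,547),interpolation=cv2.INTER_CUBIC))
E
```

```text
scene strip [195. 190.] [471.2 242. ] [ 43.7 171.3] 75.9 in brick x,y mm 1.4 -2.0
scene dark [193. 197.] [465.3 247.7] [ 90.6 170.4] 76.8 in brick x,y mm -5.5 2.4
scene dark [190. 185.] [510.  228.4] [ 25.6 146.5] 76.5 in brick x,y mm 42.2 -7.4
top strip [181. 170.] [472.9 248.3] [ 39.6 161.6] 76.8 in brick x,y mm 1.8 4.6
top dark [190. 178.] [469.7 243.9] [ 87.  163.7] 78.6 in brick x,y mm -0.4 -0.4
top dark [174. 155.] [509.7 269.2] [ 19.9 100. ] 77.1 in brick x,y mm 33.6 32.5
[295. 140.] [564.1 -40.2] [ 36.8 160. ] 172.8
```

View pics/fin.png

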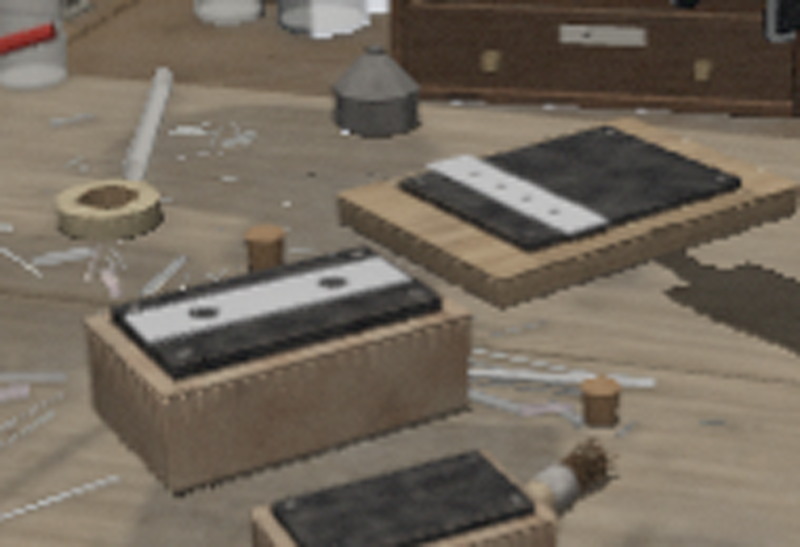

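The strip lies flat on the large brick's plate, centred near crop (265,300). The top view puts it about 2 mm and 5 mm off the brick's middle and 1.5° off its length. The four-hole strip has moved 0.1 mm at most, and the gripper is clear, so I'm handing in.

```bash
python3 -c "
from station import job_done; print(job_done())"
```

```text
the job is handed in; nothing more can be done
None
```

The two-hole strip is on the black plate of the large firebrick, and the job is handed in; `job_done()` gave no verdict. I dragged the strip about 42 mm with closed fingertips to roughly 33 mm of overhang. I then gripped it by that end, carried it over and released it at about 13.5 s.

**Last checks:**
- **Placement:** the top view puts the strip's middle about 2 mm across and 5 mm along from the brick's middle, and its length about 1.5° off the brick's. It looks flat in the pictures; I did not measure its height or tilt.
- **Other strip:** the four-hole strip moved about 0.1 mm at most.
- **Robot:** the open gripper was well clear and touching nothing. The highest force shown after any move was about 11 N, while pressing.

**Things that disagreed:**
- **Camera views:** the scene camera put the strip about 1 mm and 2 mm off in x and y, with an outline blurred by glints (44 x 171 mm, about 2.4° off). I trusted the top view; both are well inside tolerance.
- **Grasp height:** at the grasp the arm stopped about 4 mm above the commanded height, so the strip was held only 2–3 mm from the fingertips. The grip held without slipping.

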